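# Fit the right lid on the garlic roaster

## Robot

A 6-joint arm with a two-finger parallel gripper is mounted at the origin on the work surface. World frame = base frame: x ahead of the robot, y to its left, z up, the work surface at z = 0. Lengths are in m, angles in degrees, forces in N, time in s.
With the tool pointing down it reaches from about 0.325 to 0.875 m from the base axis. Payload 4.4 kg.
Tool frame: the origin (TCP) lies midway between the tips of the shut fingers; the grasp point (between the pads) lies bot.pinch_z behind it (bot.pinch_z is the distance from the TCP to the grasp point, in m); z points along the fingers, y is the line along which they close (so a half turn about z gives the same grasp; the last joint's range is limited). The gripper opens to 85 mm and grips with 20 to 120 N. Pads are 22 mm wide; open, the fingers measure 114 mm over their backs; the gripper's body (76 mm by 85 mm) begins 54 mm behind the grasp point. The pads swing forward as they close: fully open they stand 13 mm farther back than shut.
Start: joints at [-83.394, 11.837, 88.321, -0, 79.842, -8.623], TCP at [0.151, -0.555, 0.2] pointing down, gripper open.
Joint ranges: [-156.59, 156.59], [-49.26, 127.26], [12.9, 141.05], [-63.56, 243.56], [4.71, 150.69], [-161.64, 161.64]. Speed limits (degrees/s): [159.86, 159.86, 180, 180, 180, 180].

## Interface

Orientations are given as [roll, pitch, yaw] about the fixed x, y, z axes, in that order (R = Rz(yaw) Ry(pitch) Rx(roll)).
In Python, from plant import observe, read_camera, bot, masks_of, tip_of gives the robot as it stands. The module is installed in compiled form; this text tells all that it offers.
- The arm moves only by the tool apply_moves, never from a script. Its argument "increments" is text: rows parted by semicolons, each of 5 numbers parted by spaces: the opening, from -1 (shut) to 1 (fully open), then the shift along the tool's x, y, z scaled (see below), then the turn about the tool's z scaled (see below). In form: grip dx dy dz yaw; .... A call has 1 to 10 rows; each row shifts and turns the commanded pose from where the row before left it, along the tool's axes as they then stand; what a row does not reach is not made up. The controller multiplies each number of a shift by 120 mm and each number of a turn by 0.12 rad. A row lasts 1/12 s, in which the tool goes at most 41.7 mm and 7.16 degrees, less where a joint would pass 70% of its speed; a pose out of reach is approached as far as the arm can. A call with a number of a shift or a turn outside -1 to 1 is refused whole. A call with a gripper value outside its range is refused whole. The fingers move at their own pace and stop on an object; "grip_force" is the grip in N (left out, the last holds). Time passes only in rows, so rows that do not move let the fingers close. It gives the time, the measured TCP pose, the force, the opening and the grip force at its end, in the units of the state.
- observe(): the state, without advancing time (a new reading comes with each control period).
- read_camera(name): name is "scene" or "top"; returns a dict with "pixels" (480x640x3 uint8, blue, green, red), "depth" (480x640 float32, m along the optical axis (not along the pixel's ray), 0 where there is no reading), "mtx" (3x3 intrinsics, pixels), "extrinsics" (4x4, takes a point from camera to world coordinates). Camera axes: x right, y up, looking along -z (the intrinsics and any distortion apply to the point x, -y, -z); pixel columns grow to the right and rows downward; lengths in m; the calibration is good to about 2 mm. A picture is of the moment at which its call begins.
- bot.hand_in(): hands the job in; it is judged then, once.
Trained networks look in a picture, given as the dict that the camera call returned (one of the last four; its "shot" number tells which), for a name from the list of things; names that differ only in an ending like _2 or _b are one class to them, and where a whole thing is asked for, a point or a joint stands for the part that bears it (a point fixed in the world has none). Each returns a list of dicts, best first, with "confidence" (0 to 1); they miss things now and then, are a little off and sometimes report something else, mostly with a low value. They report only what shows in the picture. A call takes as long as a camera call. They do not tell look-alikes from the thing itself.
- masks_of(name, picture): "mask" (480x640 bool, what is visible of it) and "pixel" ([column, row] in pixels, amid what is visible of it).
- tip_of(name, picture): "pixel" ([column, row] in pixels: a listed point, or the origin of a listed thing).
The state is a dict: "t": time; "qpos": joint angles; "joint_vel": joint speeds; "joint_efforts": joint torques, N m; "ee_pos": TCP position; "orientation": TCP orientation; "ft_force": force on the tool from outside, world axes, zero at the start; "moment": the same for the moment, N m; "width": finger opening in m; "grip_force": force on a finger pad.
Only numpy, scipy, OpenCV 4.12 (cv2) and the standard library are available. Lean on these libraries where they do the work, as an engineer would, in place of code of your own. Each camera call takes 0.05 s, during which the arm holds its last target. There are 200 camera calls.

## Task

The garlic roaster is wearing a lid that is too big for it: first lift that lid off and set it down flat in the bamboo tray. Then put the garlic bulb into the roaster dish, and last pick out, from the three lids on the counter, the one that truly fits and set it on the dish so that it sits level inside the rim, resting on the ledge. Set the lids down gently rather than dropping them, keep the dish upright, and leave the two unused lids and everything else on the counter where they are.

Things in the scene. Friction and masses are not known exactly. Their poses are not given: they have to be found in the camera images.
- dish: round terracotta roaster dish, 130 mm across, 60 mm high, two small lugs along its y (to 80 mm out, 42-52 mm high). Floor 7 mm up; hollow 78 mm across at the floor, 98 mm at a flat ledge 52 mm up; above it a lip 8 mm high, opening 118 mm. The fitting lid drops inside the lip onto the ledge. Origin: centre of its underside, z up. Stands left or right, the tray on the other side
- dish_seat (a point): centre of the dish's ledge level, 52 mm above the dish's underside: where the centre of the underside of the fitting lid belongs
- lid_on_dish: terracotta domed lid, 132 mm across, round flat underside, rising to a cylindrical knob 24 mm across on top (knob from 29 to 56 mm above the underside). The same look and height as the other lids; only the diameter differs. Origin: centre of the underside; z up. Too large for the dish; at the start it lies loose on top of the dish's lip (underside 60 mm above the counter)
- lid_small: terracotta domed lid, 90 mm across, round flat underside, rising to a cylindrical knob 24 mm across on top (knob from 29 to 56 mm above the underside). The same look and height as the other lids; only the diameter differs. Origin: centre of the underside; z up. Lies on the counter in one of three places in the far row. Too small: it drops through the ledge
- lid_medium: terracotta domed lid, 112 mm across, round flat underside, rising to a cylindrical knob 24 mm across on top (knob from 29 to 56 mm above the underside). The same look and height as the other lids; only the diameter differs. Origin: centre of the underside; z up. Lies on the counter in one of three places in the far row. The one that fits the dish
- lid_large: terracotta domed lid, 132 mm across, round flat underside, rising to a cylindrical knob 24 mm across on top (knob from 29 to 56 mm above the underside). The same look and height as the other lids; only the diameter differs. Origin: centre of the underside; z up. Lies on the counter in one of three places in the far row. Too large: it cannot go inside the lip
- tray: rectangular bamboo tray, 190 mm (its x) by 200 mm (its y), rim 13 mm high and 7 mm thick, floor 7 mm thick or less; empty at the start. Origin: centre of its underside, z up
- garlic: whole garlic bulb, off-white, 40 mm across (widest 10 to 19 mm above its underside), 40 mm high with a thin neck above 31 mm. Stands on the cork coaster. Origin: centre of its underside, z up
- coaster: round cork coaster, 84 mm across, 6 mm thick, fixed; the garlic starts on it. Origin: centre of its underside
- bowl_a: steel prep bowl, 130 mm across, 55 mm high; leave alone. Origin: centre of underside
- bowl_b: steel prep bowl, 110 mm across, 48 mm high; leave alone. Origin: centre of underside
- spatula: black spatula lying flat on the counter to the far left of the work, its length along its x; leave alone
- pepper_mill: dark wooden pepper mill, 52 mm across, 110 mm high, standing; leave alone. Origin: centre of underside
- salt_jar: small glass jar with a black cap, 60 mm across, 80 mm high; leave alone. Origin: centre of underside
Mind the look-alikes: they are no part of the job. What is shaped like the lid_on_dish but black or pink is not meant.

How it is judged (in metres and radians):
On the way, in this order (a step that is already met when the one before it is completed fails the run):
1. the oversized lid lies flat in the tray, released (horizontal distance between lid_on_dish and tray below 0.045 m and z of lid_on_dish in the frame of tray below 0.012 m and angle between lid_on_dish's own z axis and vertical below 0.08 rad and contact force between the fingers and lid_on_dish below 0.3 N), for 0.2 s.
2. the garlic is inside the dish, released (horizontal distance between garlic and dish below 0.05 m and z of garlic in the frame of dish between 0 and 0.045 m and contact force between the fingers and garlic below 0.3 N), for 0.2 s.
3. the fitting lid rests level on the dish's ledge, released (horizontal distance between lid_medium and dish_seat below 0.008 m and z of lid_medium in the frame of dish_seat between -0.004 and 0.003 m and angle between lid_medium's own z axis and vertical below 0.06 rad and contact force between the fingers and lid_medium below 0.3 N), for 0.2 s.
At the end, for the whole second after the job is handed in: 112 mm lid on the ledge (8 mm of axis, height -4 to +3 mm, tilt < 0.06 rad); garlic in the dish (50 mm of axis, underside 0-45 mm up); oversized lid flat in the tray (45 mm of centre, underside < 12 mm up, tilt < 0.08 rad); dish upright (0.05 rad); all released, at rest (< 0.02 m/s) (all of step 1 and all of step 2 and all of step 3 and angle between dish's own z axis and vertical below 0.05 rad and linear speed of each of dish, tray, garlic, lid_on_dish, lid_medium below 0.02 m/s); the robot touches nothing.
It fails at once if one of the two unused lids on the counter is moved more than 40 mm (distance of any of lid_small, lid_large from where it was at the start of the episode above 0.04 m).
It fails at once if a prep bowl, the spatula, the pepper mill or the salt jar is moved more than 50 mm (distance of any of bowl_a, bowl_b, spatula, pepper_mill, salt_jar from where it was at the start of the episode above 0.05 m).
It fails at once if a lid is dropped: it falls freely, out of the fingers, faster than 0.6 m/s (about 20 mm of fall) ((contact force between the fingers and lid_medium below 0.1 N and linear speed of lid_medium above 0.6 m/s) or (contact force between the fingers and lid_on_dish below 0.1 N and linear speed of lid_on_dish above 0.6 m/s)).
It fails at once if the dish is tipped by more than 0.3 rad (angle between dish's own z axis and vertical above 0.3 rad).
It also fails if it takes over 61 s, if anything falls off the work surface, if the arm or the gripper's body presses on something with over 40 N, if the wrist force passes 120 N, or if a joint passes its speed limit or range.

## Working session

There is one attempt and no reset: what is moved stays moved. The work goes in short steps, Python scripts to look and compute and a tool call to move; the robot and the scene stay as the last step left them, time stands still between calls to the robot, and variables do not carry over. Pictures are saved under pics/ and viewed, at most 10 in all, crops included, and the job is handed in when it is done.

Besides the shell and the picture viewer there is one more tool, called after "Emit:" by a JSON object that holds its "name" and its "arguments", one argument or row to a line. apply_moves: Moves the arm, as the interface text tells. Shifts and turns lie within -1 to 1; 1 stands for 120 mm of shift or 0.12 rad of turn. Its arguments: {"type":"object","properties":{"increments":{"type":"string"},"grip_force":{"type":"number"}},"required":["increments"]}

```bash
mkdir -p pics; cat > h.py <<'E'
import numpy as np, cv2
from plant import *
def world(p,uv,d=None,z=None):
    K=p["mtx"];E=p["extrinsics"];u,v=uv
    r=np.array([(u-K[0,2])/K[0,0],-(v-K[1,2])/K[1,1],-1.0])
    if z is None: return E[:3,:3]@(r*d)+E[:3,3]
    w=E[:3,:3]@r; return E[:3,3]+w*(z-E[2,3])/w[2]
def cloud(p):
    v,u=np.mgrid[:480,:640];d=p["depth"];K=p["mtx"];E=p["extrinsics"]
    c=np.stack([(u-K[0,2])/K[0,0]*d,-(v-K[1,2])/K[1,1]*d,-d],-1)
    return c@E[:3,:3].T+E[:3,3]
E
python3 - <<'E'
from h import *
print(bot.pinch_z, observe()["orientation"],observe()["qpos"])
for c in("top","scene"):
    p=read_camera(c);cv2.imwrite(f"pics/{c}0.png",p["pixels"]);print(c,p["extrinsics"][:3,3])
    C=cloud(p)
    for n in "dish lid_on_dish lid_small lid_medium lid_large tray garlic coaster bowl_a pepper_mill salt_jar".split():
        for m in masks_of(n,p)[:4]:
            if m["confidence"]<.3: continue
            k=m["mask"]&(p["depth"]>0);q=C[k]
            if len(q): 
                t=np.percentile(q[:,2],98); 
                print(n,round(m["confidence"],2),np.round(m["pixel"]),q.min(0).round(3),q.max(0).round(3),"ztop",t.round(3),"topmean",q[q[:,2]>t-.006].mean(0).round(3))
E
```

```text
0.0187 [-1.79870281e+02 -2.04846957e-02  1.52289309e+01] [-8.33941358e+01  1.18845106e+01  8.84064179e+01  8.16708652e-04
  7.98403955e+01 -8.62323490e+00]
top [ 0.34525993 -0.02339734  1.71612341]
dish 0.57 [377. 278.] [ 0.35  -0.334 -0.009] [ 0.451 -0.162  0.073] ztop 0.066 topmean [ 0.394 -0.227  0.065]
lid_on_dish 0.97 [344. 120.] [ 0.779 -0.164 -0.002] [ 0.91  -0.035  0.064] ztop 0.054 topmean [ 0.845 -0.1    0.056]
lid_on_dish 0.85 [421. 347.] [ 0.132 -0.358 -0.003] [ 0.258 -0.228  0.07 ] ztop 0.056 topmean [ 0.194 -0.292  0.057]
lid_on_dish 0.59 [404. 272.] [ 0.335 -0.31  -0.005] [ 0.464 -0.18   0.129] ztop 0.116 topmean [ 0.399 -0.246  0.117]
lid_small 0.63 [306. 182.] [ 0.62  -0.038  0.   ] [0.706 0.047 0.064] ztop 0.059 topmean [0.663 0.003 0.058]
lid_small 0.56 [323. 251.] [ 0.454 -0.051  0.023] [ 0.49  -0.017  0.05 ] ztop 0.048 topmean [ 0.47  -0.034  0.046]
lid_small 0.3 [324. 253.] [ 0.425 -0.073 -0.007] [0.507 0.009 0.037] ztop 0.018 topmean [ 0.465 -0.029  0.016]
lid_medium 0.89 [383. 181.] [ 0.609 -0.248 -0.01 ] [ 0.719 -0.136  0.066] ztop 0.058 topmean [ 0.662 -0.19
[... 2581 characters left out ...]
mean [ 0.475 -0.033  0.044]
coaster 0.89 [313. 261.] [ 0.427 -0.073 -0.003] [0.512 0.012 0.031] ztop 0.024 topmean [ 0.478 -0.045  0.025]
bowl_a 0.79 [133. 309.] [ 0.601 -0.505 -0.   ] [ 0.711 -0.366  0.051] ztop 0.049 topmean [ 0.654 -0.425  0.047]
bowl_a 0.77 [534. 293.] [ 0.601  0.372 -0.001] [0.731 0.502 0.058] ztop 0.056 topmean [0.662 0.442 0.053]
pepper_mill 0.95 [114. 264.] [ 0.349 -0.582 -0.002] [ 0.538 -0.474  0.11 ] ztop 0.109 topmean [ 0.513 -0.499  0.107]
pepper_mill 0.45 [236. 246.] [ 0.292 -0.333 -0.002] [ 0.47  -0.163  0.066] ztop 0.062 topmean [ 0.447 -0.22   0.06 ]
salt_jar 0.59 [127. 235.] [ 0.36  -0.538  0.001] [ 0.42  -0.482  0.083] ztop 0.082 topmean [ 0.39 -0.51  0.08]
```

View pics/top0.png

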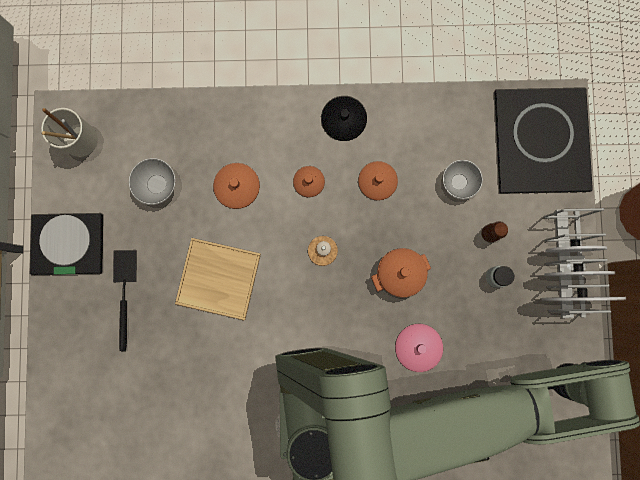

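View pics/scene0.png

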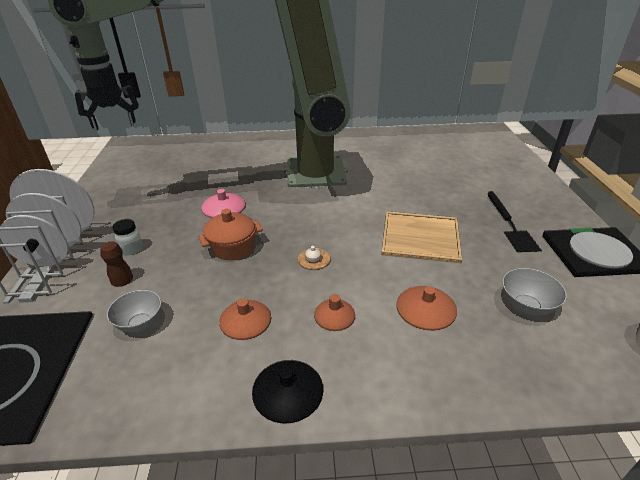

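Both views agree: the lidded dish is at top (403,272), tray (218,280), garlic (323,250). The far-row lids are large (237,185), small (309,182) and medium (378,181); the black (344,118) and pink (420,347) lids are look-alikes. I'll go to the lid on the dish.

Emit:
{"name": "apply_moves", "arguments": {
  "increments": "1 0 0 0 1; 1 0 0 0 1; 1 0 0 0 0.21; 1 0.208 -0.258 0 0; 1 0.208 -0.258 0 0; 1 0.208 -0.258 0 0; 1 0.208 -0.258 0 0; 1 0.208 -0.258 0 0; 1 0.208 -0.258 0 0; 1 0.208 -0.258 0 0",
  "grip_force": 50
}}

```text
t: 2.03
ee_pos: [0.3265, -0.3364, 0.2005]
orientation: [180.0, -0.0, 0.0]
ft_force: [1.4, -0.5, 1.0]
width: 0.0852
grip_force: 0.0
```

Emit:
{"name": "apply_moves", "arguments": {
  "increments": "1 0.208 -0.258 0 0; 1 0.208 -0.258 0 0; 1 0.208 -0.258 0 0; 1 0 0 0 0; 1 0 0 0 0"
}}

```text
t: 2.45
ee_pos: [0.4015, -0.2434, 0.2004]
orientation: [180.0, -0.0, 0.3]
ft_force: [-0.9, -0.1, -0.2]
width: 0.0849
grip_force: 0.0
```

Emit:
{"name": "apply_moves", "arguments": {
  "increments": "1 0 0.013 0.25 0; 1 0 0 0.25 0; 1 0 0 0.25 0; 1 0 0 0.137 0; -1 0 0 0 0; -1 0 0 0 0; -1 0 0 0 0; -1 0 0 0 0; -1 0 0 0 0; -1 0 0 0 0"
}}

```text
t: 3.28
ee_pos: [0.4012, -0.2475, 0.0952]
orientation: [179.9, -0.1, 0.0]
ft_force: [-0.1, -0.3, 0.6]
width: 0.0117
grip_force: 0.0
```

Emit:
{"name": "apply_moves", "arguments": {
  "increments": "-1 0 0 0 0; -1 0 0 0 0; -1 0 0 0 0; -1 0 0 0 0; -1 0 0 -0.1 0; -1 0 0 -0.2 0; -1 0 0 -0.25 0; -1 0 0 -0.2 0;-1 0 0 0 0"
}}

```text
t: 4.03
ee_pos: [0.4036, -0.2493, 0.1896]
orientation: [179.6, -0.5, 0.1]
ft_force: [0.7, -0.1, 0.7]
width: -0.0
grip_force: 0.0
```

```bash
python3 - <<'E'
from h import *
s=observe();print(s["width"],s["grip_force"],s["ee_pos"],s["ft_force"])
p=read_camera("scene");cv2.imwrite("pics/s1.png",p["pixels"])
E
```

```text
-3.806006522728175e-05 0.0 [ 0.40362741 -0.24931948  0.18963201] [ 0.65109271 -0.05151138  0.74102166]
```

View pics/s1.png

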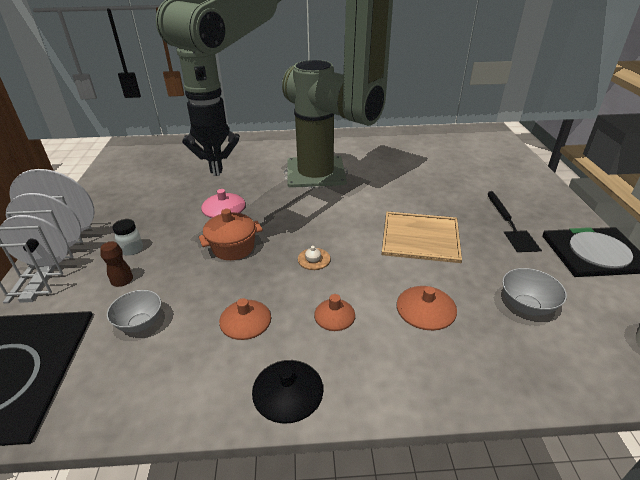

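The gripper shut empty: the lid is still on the dish, knob at (227,214). I'll re-measure and go lower.

```bash
cat >> h.py <<'E'
def box(C,lo,hi):
    return C[((C>lo)&(C<hi)).all(-1)]
def circ(q):
    # centre of a disc patch: mid-extent
    a=np.percentile(q,3,0);b=np.percentile(q,97,0);return ((a+b)/2).round(4),(b-a).round(4),len(q)
E
python3 - <<'E'
from h import *
s=observe();print(s["ee_pos"],s["orientation"],s["qpos"])
for c in("scene","top"):
    p=read_camera(c);C=cloud(p)
    print(c,"knob",circ(box(C,[.36,-.29,.097],[.45,-.2,.125])),"knobtop",circ(box(C,[.36,-.29,.111],[.45,-.2,.125])))
    print("med knobtop",circ(box(C,[.61,-.24,.05],[.71,-.14,.07])), "body",circ(box(C,[.58,-.27,.010],[.74,-.12,.07])))
    print("disc",circ(box(C,[.31,-.34,.06],[.49,-.15,.09])))
    for n in("lid_on_dish","lid_medium"):
        for t in tip_of(n,p)[:4]: print(n,t["confidence"],t["pixel"],world(p,t["pixel"],z=.06 if "on" in n else 0)[:2])
E
```

```text
[ 0.40245888 -0.24835103  0.18716516] [ 1.79715969e+02 -3.11230109e-01  4.74099821e-02] [-4.21793796e+01 -4.30614753e-01  1.03363889e+02 -1.19006242e-03
  7.66453756e+01  4.77742524e+01]
scene knob (array([ 0.4035, -0.244 ,  0.1078]), array([0.0199, 0.0218, 0.02  ]), 99) knobtop (array([ 0.4033, -0.2448,  0.1146]), array([0.0227, 0.0214, 0.0066]), 57)
med knobtop (array([ 0.6646, -0.19  ,  0.0547]), array([0.0222, 0.0206, 0.0064]), 90) body (array([ 0.6728, -0.1899,  0.0335]), array([0.0797, 0.0896, 0.0449]), 1383)
disc (array([ 0.4158, -0.2422,  0.0753]), array([0.0965, 0.1136, 0.0258]), 1223)
lid_on_dish 0.95 [228.4, 228.8] [ 0.40026259 -0.24558045]
lid_on_dish 0.93 [288.7, 390.2] [ 0.88742992 -0.09282851]
lid_on_dish 0.91 [223.2, 207.0] [ 0.29407638 -0.27091656]
lid_medium 0.83 [242.6, 324.7] [ 0.67764626 -0.19470185]
lid_medium 0.51 [130.5, 247.1] [ 0.37838414 -0.51656281]
top knob (array([ 0.3833, -0.2453,  0.1077]), array([0.0138, 0.0125, 0.0171]), 6) knobtop (array([ 0.3886, -0.2455,  0.1149]), array([0.0025, 0.0006, 0.0036]), 2)
med knobtop (array([ 0.6615, -0.1908,  0.0579]), array([0.021 , 0.0214, 0.012 ]), 61) body (array([ 0.6615, -0.1914,  0.0336]), array([0.0921, 0.0926, 0.0454]), 1088)
disc (array([ 0.3984, -0.234 ,  0.076 ]), array([0.1203, 0.0998, 0.0247]), 834)
lid_on_dish 0.69 [420.8, 348.1] [ 0.19620928 -0.28884179]
lid_on_dish 0.64 [404.4, 271.7] [ 0.40033565 -0.25186145]
lid_on_dish 0.62 [343.1, 118.7] [ 0.82630745 -0.09634484]
lid_medium 0.65 [379.9, 180.6] [ 0.66173573 -0.199187  ]
```

Emit:
{"name": "apply_moves", "arguments": {
  "increments": "1 0 -0.017 0 0; 1 0 0 0 0; 1 0 0 0 0; 1 0 0 0 0; 1 0 0 0 0; 1 0 0 0.25 0; 1 0 0 0.25 0; 1 0 0 0.25 0; 1 0 0 0.09 0; 1 0 0 0 0"
}}

```text
t: 5.22
ee_pos: [0.398, -0.2425, 0.08]
orientation: [-179.7, 0.3, 0.0]
ft_force: [0.1, -0.3, 0.7]
width: 0.0853
grip_force: 0.0
```

Emit:
{"name": "apply_moves", "arguments": {
  "increments": "-1 0 0 0 0; -1 0 0 0 0; -1 0 0 0 0; -1 0 0 0 0; -1 0 0 0 0; -1 0 0 0 0; -1 0 0 0 0"
}}

```text
t: 5.8
ee_pos: [0.4019, -0.2455, 0.0851]
orientation: [179.9, -0.2, 0.0]
ft_force: [-0.2, 3.2, 7.3]
width: 0.0006
grip_force: 4.0
```

```bash
python3 - <<'E'
from h import *
s=observe();print(s)
p=read_camera("scene");cv2.imwrite("pics/s2.png",cv2.resize(p["pixels"][120:280,140:320],None,fx=4,fy=3.75,interpolation=cv2.INTER_CUBIC)[:600])
E
```

```text
{'t': 5.8, 'qpos': array([-4.19948703e+01,  6.70392373e+00,  1.09143811e+02,  3.23709580e-02,
        6.39468242e+01,  4.79636249e+01]), 'joint_vel': array([ 0.23998048, -0.07321731,  0.40716572,  0.8814184 ,  0.42189417,
        0.00723439]), 'joint_efforts': array([-8.83151852e-01, -2.80138296e+01, -2.36370814e+01, -5.64046595e-01,
       -4.76277228e-01,  7.04573886e-04]), 'ee_pos': array([ 0.40185965, -0.24554974,  0.08508932]), 'orientation': array([ 1.79884075e+02, -1.72089930e-01,  2.75135038e-02]), 'ft_force': array([-0.18726411,  3.24659021,  7.25469556]), 'moment': array([ 0.36709252, -0.02183664, -0.01683101]), 'grip_force': 4.039256206015125, 'width': 0.0006479025506394034}
```

View pics/s2.png

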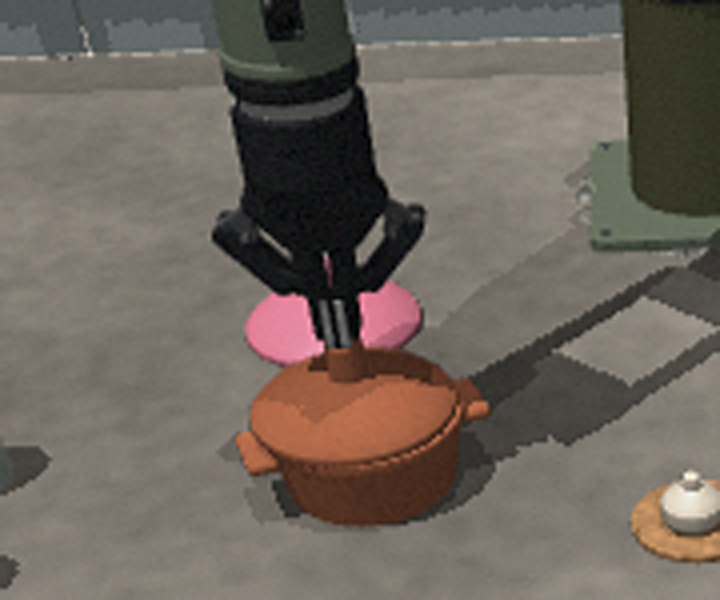

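```bash
python3 - <<'E'
from h import *
p=read_camera("scene");C=cloud(p)
px=p["pixels"].astype(int)
for v in range(190,226,2):
    for u in (222,225,227):
        print(v,u,px[v,u],C[v,u].round(3),end=" | ")
    print()
k=(C[...,2]>.12)&(C[...,2]<.2)&(abs(C[...,0]-.4)<.1)&(abs(C[...,1]+.245)<.03)
print(circ(C[k]),p["extrinsics"])
E
```

```text
190 222 [52 47 70] [ 0.417 -0.241  0.185] | 190 225 [21 20 18] [ 0.418 -0.234  0.185] | 190 227 [21 22 17] [ 0.416 -0.23   0.183] | 
192 222 [24 20 31] [ 0.211 -0.284  0.059] | 192 225 [11 17 11] [ 0.412 -0.236  0.176] | 192 227 [17 14 16] [ 0.412 -0.231  0.176] | 
194 222 [32 29 44] [ 0.206 -0.286  0.05 ] | 194 225 [19 14 15] [ 0.413 -0.237  0.171] | 194 227 [18 17 17] [ 0.414 -0.232  0.171] | 
196 222 [32 31 34] [ 0.4   -0.247  0.158] | 196 225 [17 20 19] [ 0.415 -0.237  0.167] | 196 227 [20 17 14] [ 0.413 -0.233  0.165] | 
198 222 [17 11 18] [ 0.405 -0.247  0.155] | 198 225 [22 20 20] [ 0.416 -0.238  0.162] | 198 227 [20 20 20] [ 0.415 -0.233  0.161] | 
200 222 [15 12 16] [ 0.418 -0.245  0.158] | 200 225 [72 74 70] [ 0.41  -0.24   0.152] | 200 227 [26 22 20] [ 0.409 -0.235  0.152] | 
202 222 [33 34 32] [ 1.328 -0.058  0.709] | 202 225 [87 90 90] [ 0.412 -0.24   0.148] | 202 227 [24 22 21] [ 0.409 -0.236  0.146] | 
204 222 [54 55 54] [ 0.413 -0.248  0.143] | 204 225 [ 97 100  98] [ 0.414 -0.241  0.144] | 204 227 [14 12 12] [ 0.408 -0.237  0.14 ] | 
206 222 [92 96 95] [ 0.414 -0.249
[... 927 characters left out ...]
0 222 [ 52  74 125] [ 0.402 -0.257  0.089] | 220 225 [ 41  58 100] [ 0.412 -0.248  0.096] | 220 227 [35 51 90] [ 0.416 -0.242  0.098] | 
222 222 [ 65  95 159] [ 0.412 -0.256  0.09 ] | 222 225 [ 61  86 142] [ 0.412 -0.249  0.09 ] | 222 227 [ 56  80 132] [ 0.41  -0.244  0.088] | 
224 222 [ 66  94 159] [ 0.415 -0.256  0.086] | 224 225 [ 68  95 162] [ 0.42  -0.248  0.089] | 224 227 [ 68  95 161] [ 0.421 -0.243  0.09 ] | 
(array([ 0.4068, -0.2456,  0.1616]), array([0.0264, 0.0536, 0.0738]), 475) [[ 0.0611739  -0.60651363  0.7927162   1.32782747]
 [ 0.99802526  0.04851472 -0.03989859 -0.05794116]
 [-0.01425937  0.79359154  0.60828376  0.70912714]
 [ 0.          0.          0.          1.        ]]
```

The shut fingertips rest on the knob top: camera depth puts them at z≈0.118 and the contact force agrees, while the reported TCP z is 0.085. The reported height therefore reads about 31 mm low, and I'll correct for that, watching the force on the way down.

Emit:
{"name": "apply_moves", "arguments": {
  "increments": "1 0 0 -0.05 0; 1 0 0 -0.05 0; 1 0 0 0 0; 1 0 0 0 0; 1 0 0 0 0; 1 0 0 0.1 0; 1 0 0 0.1 0; 1 0 0 0.05 0; 1 0 0 0 0; 1 0 0 0 0"
}}

```text
t: 6.73
ee_pos: [0.4, -0.2442, 0.0645]
orientation: [-179.9, 0.1, 0.0]
ft_force: [-0.2, 0.3, -0.7]
width: 0.085
grip_force: 0.0
```

```bash
python3 - <<'E'
from h import *
p=read_camera("scene");C=cloud(p)
q=box(C,[.36,-.36,.07],[.46,-.14,.2]);px=p["pixels"][((C>[.36,-.36,.07])&(C<[.46,-.14,.2])).all(-1)].astype(int)
d=px.max(-1)-px.min(-1)<20
for lo,hi in((-.32,-.27),(-.22,-.17)):
    k=d&(q[:,1]>lo)&(q[:,1]<hi); print(np.percentile(q[k],[2,50,98],axis=0).round(3).tolist(),k.sum())
print(observe()["ee_pos"],observe()["ft_force"])
E
```

```text
[[0.391, -0.317, 0.116], [0.411, -0.296, 0.166], [0.419, -0.272, 0.199]] 342
[[0.387, -0.219, 0.117], [0.411, -0.196, 0.169], [0.419, -0.172, 0.199]] 380
[ 0.40048086 -0.24464791  0.06511926] [ 0.16240143 -0.17899323 -0.60690963]
```

Emit:
{"name": "apply_moves", "arguments": {
  "increments": "1 0 0 0.05 0; 1 0 0 0.05 0; 1 0 0 0 0; -1 0 0 0 0; -1 0 0 0 0; -1 0 0 0 0; -1 0 0 0 0; -1 0 0 0 0; -1 0 0 0 0; -1 0 0 0 0"
}}

```text
t: 7.62
ee_pos: [0.4025, -0.245, 0.0577]
orientation: [180.0, -0.2, 0.1]
ft_force: [-5.5, 8.3, 27.2]
width: 0.0231
grip_force: 85.3
```

Emit:
{"name": "apply_moves", "arguments": {
  "increments": "-1 0 0 -0.03 0; -1 0 0 -0.05 0; -1 0 0 -0.1 0; -1 0 0 -0.15 0; -1 0 0 -0.2 0; -1 0 0 -0.15 0; -1 0 0 0 0; -1 0 0 0 0"
}}

```text
t: 8.28
ee_pos: [0.4008, -0.245, 0.135]
orientation: [179.9, -0.1, 0.0]
ft_force: [-0.1, 0.1, -2.9]
width: 0.0226
grip_force: 81.2
```

```bash
python3 - <<'E'
from h import *
print(observe()["ee_pos"],observe()["ft_force"],observe()["width"])
p=read_camera("scene");cv2.imwrite("pics/s3.png",p["pixels"]);C=cloud(p)
p=read_camera("top");C=cloud(p)
print("tray",[(m["confidence"],circ(C[m["mask"]&(C[...,2]>.008)])) for m in masks_of("tray",p)[:2]])
for n in ("dish","dish_seat"): print(n,[(t["confidence"],world(p,t["pixel"],z=.052 if "_" in n else 0)) for t in tip_of(n,p)[:2]])
E
```

```text
[ 0.4007776  -0.24498768  0.13497862] [-0.12431182  0.11100162 -2.92996037] 0.022638533050264146
tray [(0.61, (array([0.3937, 0.2596, 0.0136]), array([0.1932, 0.2066, 0.0109]), 2358)), (0.52, (array([ 0.654 , -0.4218,  0.0308]), array([0.0967, 0.0973, 0.0441]), 981))]
dish [(0.44, array([0.65572337, 0.01212537, 0.        ]))]
dish_seat []
```

View pics/s3.png

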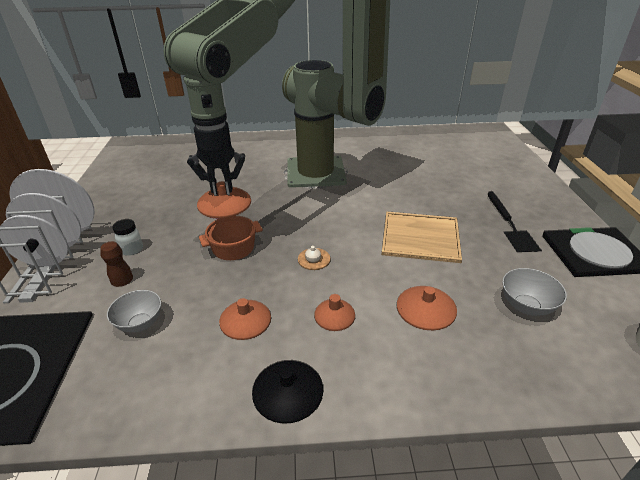

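Lid is held level at (225,203), the open dish below it at (232,237). Carrying to the tray.

Emit:
{"name": "apply_moves", "arguments": {
  "increments": "-1 -0.005 -0.15 0 0; -1 -0.005 -0.3 0 0; -1 -0.005 -0.325 0 0; -1 -0.005 -0.325 0 0; -1 -0.005 -0.325 0 0; -1 -0.005 -0.325 0 0; -1 -0.005 -0.325 0 0; -1 -0.005 -0.325 0 0; -1 -0.005 -0.325 0 0; -1 -0.005 -0.325 0 0"
}}

```text
t: 9.37
ee_pos: [0.3931, 0.1232, 0.1339]
orientation: [180.0, 0.1, 0.0]
ft_force: [0.7, -0.9, -2.0]
width: 0.0228
grip_force: 81.5
```

Emit:
{"name": "apply_moves", "arguments": {
  "increments": "-1 0 -0.325 0 0; -1 0 -0.325 0 0; -1 0 -0.325 0 0; -1 0 -0.2 0 0; -1 0 0 0.1 0; -1 0 0 0.2 0; -1 0 0 0.2 0; -1 0 0 0 0; -1 0 0 0 0"
}}

```text
t: 10.12
ee_pos: [0.3919, 0.2615, 0.0726]
orientation: [179.9, 0.3, 0.0]
ft_force: [0.2, 0.3, -2.4]
width: 0.0227
grip_force: 81.8
```

Emit:
{"name": "apply_moves", "arguments": {
  "increments": "-1 0 0 0.2 0; -1 0 0 0.17 0; -1 0 0 0.1 0; -1 0 0 0.04 0; -1 0 0 0 0; -1 0 0 0 0"
}}

```text
t: 10.62
ee_pos: [0.3955, 0.2628, 0.0147]
orientation: [-179.9, -0.1, 0.0]
ft_force: [-0.9, 0.1, -3.0]
width: 0.0231
grip_force: 81.8
```

```bash
python3 - <<'E'
from h import *
p=read_camera("scene");C=cloud(p);s=observe();print(s["ee_pos"],s["ft_force"])
q=box(C,[.3,.15,.0],[.5,.37,.06]);px=p["pixels"][((C>[.3,.15,.0])&(C<[.5,.37,.06])).all(-1)].astype(int)
k=(px[:,2]>1.7*px[:,1]);print(np.percentile(q[k],[1,3,50,97,99],axis=0).round(3).tolist())
E
```

```text
[0.39576425 0.26299039 0.01499173] [-0.63221113  0.47790204 -2.77175808]
[[0.36, 0.198, 0.019], [0.366, 0.2, 0.02], [0.42, 0.252, 0.035], [0.456, 0.317, 0.049], [0.459, 0.32, 0.058]]
```

Emit:
{"name": "apply_moves", "arguments": {
  "increments": "-1 0 0 0.03 0; -1 0 0 0.03 0; -1 0 0 0.02 0; -1 0 0 0 0; -1 0 0 0 0"
}}

```text
t: 11.08
ee_pos: [0.3947, 0.2628, 0.0048]
orientation: [-180.0, -0.1, 0.0]
ft_force: [-1.9, -0.1, 5.9]
width: 0.0225
grip_force: 83.2
```

Contact (force went from −2.8 to +5.9 N). Releasing.

Emit:
{"name": "apply_moves", "arguments": {
  "increments": "0.2 0 0 0 0; 0.2 0 0 0 0; 0.2 0 0 0 0; 1 0 0 0 0; 1 0 0 0 0; 1 0 0 -0.1 0; 1 0 0 -0.2 0; 1 0 0 -0.25 0; 1 0 0 -0.3 0; 1 0 0 -0.3 0"
}}

```text
t: 11.92
ee_pos: [0.3932, 0.2619, 0.1425]
orientation: [179.9, 0.1, 0.0]
ft_force: [0.9, -0.7, -0.1]
width: 0.0853
grip_force: 0.0
```

```bash
python3 - <<'E'
from h import *
s=observe();print(s["ee_pos"],s["ft_force"])
for c in("scene","top"):
    p=read_camera(c);C=cloud(p)
    cv2.imwrite(f"pics/{c}4.png",p["pixels"])
    print(c,"garlic neck",circ(box(C,[.43,-.08,.036],[.51,.01,.06])),"body",circ(box(C,[.43,-.08,.018],[.51,.01,.06])))
    print("lid top",circ(box(C,[.34,.2,.053],[.45,.32,.075])))
    k=((C>[.31,-.34,.053])&(C<[.49,-.15,.075])).all(-1)
    print("dish rim",circ(C[k]))
    for n in("dish_seat","dish"):print(n,[(t["confidence"],world(p,t["pixel"],z=.052 if "_" in n else 0)) for t in tip_of(n,p)[:2]])
E
```

```text
[0.39316301 0.26194883 0.14246317] [ 0.93616169 -0.68715989 -0.14744502]
scene garlic neck (array([ 0.4772, -0.0314,  0.0415]), array([0.011 , 0.0154, 0.0105]), 31) body (array([ 0.4801, -0.0331,  0.0326]), array([0.0257, 0.0335, 0.0261]), 171)
lid top (array([0.3953, 0.2603, 0.0598]), array([0.0206, 0.0207, 0.0118]), 66)
dish rim (array([ 0.4038, -0.2407,  0.0575]), array([0.1232, 0.1245, 0.0087]), 484)
dish_seat [(0.96, array([ 0.4068246 , -0.23987849,  0.052     ]))]
dish [(0.87, array([ 0.39096403, -0.24353948,  0.        ]))]
top garlic neck (array([ 0.4716, -0.0354,  0.0412]), array([0.0196, 0.024 , 0.01  ]), 42) body (array([ 0.4718, -0.0338,  0.0333]), array([0.0344, 0.0332, 0.0228]), 160)
lid top (array([0.3843, 0.2552, 0.06  ]), array([0.0049, 0.0098, 0.0113]), 5)
dish rim (array([ 0.4001, -0.2418,  0.0598]), array([0.1194, 0.136 , 0.0131]), 591)
dish_seat [(0.92, array([ 0.39838877, -0.24097983,  0.052     ])), (0.63, array([ 0.39469175, -0.23598857,  0.052     ]))]
dish [(0.17, array([0.66561417, 0.00314236, 0.        ]))]
```

View pics/scene4.png

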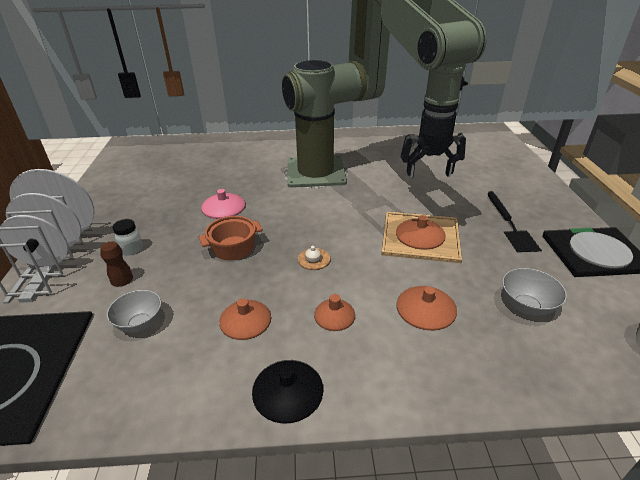

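Lid lies in the tray at (421,233); garlic at (314,255), dish open at (232,238). Next the garlic.

Emit:
{"name": "apply_moves", "arguments": {
  "increments": "1 0.082 0.308 0 0; 1 0.082 0.308 0 0; 1 0.082 0.308 0 0; 1 0.082 0.308 0 0; 1 0.082 0.308 0 0; 1 0.082 0.308 0 0; 1 0.082 0.308 0 0; 1 0.082 0.308 0 0; 1 0 0 0.2 0; 1 0 0 0.25 0"
}}

```text
t: 13.05
ee_pos: [0.4752, -0.0362, 0.088]
orientation: [179.9, -0.2, -0.2]
ft_force: [-0.1, -0.2, -1.0]
width: 0.0854
grip_force: 0.0
```

Emit:
{"name": "apply_moves", "arguments": {
  "increments": "1 0 0 0.25 0; 1 0 0 0.25 0; 1 0 0 0.15 0; 1 0 0 0 0; 1 0 0 0 0"
}}

```text
t: 13.47
ee_pos: [0.4702, -0.0325, 0.0075]
orientation: [-179.9, 0.4, 0.0]
ft_force: [-0.0, 0.3, -0.8]
width: 0.0856
grip_force: 0.0
```

Emit:
{"name": "apply_moves", "arguments": {
  "increments": "1 0.01 0 0.12 0; 1 0 0 0.12 0; 1 0 0 0 0; -1 0 0 0 0; -1 0 0 0 0; -1 0 0 0 0; -1 0 0 0 0; -1 0 0 0 0; -1 0 0 0 0",
  "grip_force": 25
}}

```text
t: 14.22
ee_pos: [0.4754, -0.0334, -0.0175]
orientation: [180.0, -0.1, 0.0]
ft_force: [-1.2, 0.6, 5.3]
width: 0.0386
grip_force: 24.6
```

Emit:
{"name": "apply_moves", "arguments": {
  "increments": "-1 0 0 -0.15 0; -1 0 0 -0.3 0; -1 0 0 -0.3 0; -1 0 0 -0.25 0; -1 -0.103 0.292 0 0; -1 -0.103 0.292 0 0; -1 -0.103 0.292 0 0; -1 -0.103 0.292 0 0; -1 -0.103 0.292 0 0; -1 -0.103 0.292 0 0"
}}

```text
t: 15.05
ee_pos: [0.3995, -0.245, 0.1018]
orientation: [180.0, -0.1, 0.1]
ft_force: [1.2, 0.4, -1.4]
width: 0.0384
grip_force: 25.6
```

Emit:
{"name": "apply_moves", "arguments": {
  "increments": "-1 0 0 0 0; -1 0 0 0.15 0; -1 0 0 0.2 0; -1 0 0 0 0; -1 0 0 0 0"
}}

```text
t: 15.47
ee_pos: [0.399, -0.2422, 0.0582]
orientation: [-179.9, 0.2, 0.0]
ft_force: [0.7, 0.3, -1.0]
width: 0.0381
grip_force: 25.7
```

```bash
python3 - <<'E'
from h import *
s=observe();print(s["ee_pos"],s["ft_force"],s["width"],s["grip_force"])
p=read_camera("scene")
cv2.imwrite("pics/s5.png",cv2.resize(p["pixels"][120:280,140:320],None,fx=4,fy=3.75,interpolation=cv2.INTER_CUBIC)[:600])
E
```

```text
[ 0.39903788 -0.24216176  0.05820628] [ 0.7431387   0.27168534 -1.03434466] 0.038078766395424284 25.6516607478261
```

View pics/s5.png

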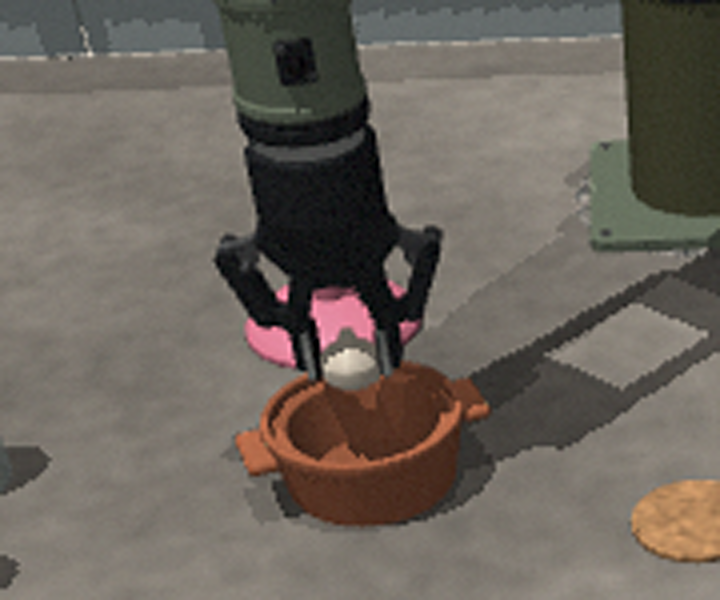

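Emit:
{"name": "apply_moves", "arguments": {
  "increments": "-1 0.01 0.01 0.2 0; -1 0 0 0.2 0; -1 0 0 0.15 0; -1 0 0 0.04 0; -1 0 0 0 0; -1 0 0 0 0"
}}

```text
t: 16.02
ee_pos: [0.4026, -0.2453, -0.0104]
orientation: [179.9, -0.1, 0.1]
ft_force: [-1.0, -1.0, -0.5]
width: 0.0383
grip_force: 25.7
```

Emit:
{"name": "apply_moves", "arguments": {
  "increments": "-1 0 0 0.03 0; -1 0 0 0.01 0; -1 0 0 0 0; 0.2 0 0 0 0; 0.2 0 0 0 0; 0.2 0 0 0 0; 0.2 0 0 -0.1 0; 0.2 0 0 -0.2 0; 0.2 0 0 -0.25 0; 0.2 0 0 -0.25 0"
}}

```text
t: 16.85
ee_pos: [0.4006, -0.244, 0.0799]
orientation: [-179.9, 0.1, 0.0]
ft_force: [1.2, -0.3, 0.1]
width: 0.0515
grip_force: 0.0
```

Emit:
{"name": "apply_moves", "arguments": {
  "increments": "1 0 0 -0.25 0; 1 0 0 -0.25 0; 1 0.29 0.08 -0.15 0; 1 0.32 0.08 0 0; 1 0.32 0.08 0 0;1 0 0 0 0"
}}

```text
t: 17.35
ee_pos: [0.5187, -0.2753, 0.1569]
orientation: [179.9, -0.2, 0.1]
ft_force: [0.1, 0.2, -0.6]
width: 0.0857
grip_force: 0.0
```

```bash
cat > m.py <<'E'
from h import *
s=observe();print(s["ee_pos"],s["ft_force"],s["width"])
for c in("scene","top"):
    p=read_camera(c);C=cloud(p)
    cv2.imwrite(f"pics/{c}6.png",p["pixels"])
    # dish: inner/outer circle fit of rim pixels z .055-.066 within annulus
    q=box(C,[.31,-.34,.055],[.49,-.14,.068])[:,:2]
    c0=np.array([.401,-.243])
    for i in range(10):
        r=np.linalg.norm(q-c0,axis=1);k=(r>.052)&(r<.068);z=q[k]
        A=np.c_[2*z,np.ones(len(z))];x=np.linalg.lstsq(A,(z**2).sum(1),rcond=None)[0];c0=x[:2]
    print(c,"dish",c0.round(4),np.sqrt(x[2]+c0@c0).round(4),k.sum())
    print("med knob",circ(box(C,[.61,-.24,.05],[.71,-.14,.07])),"garlic in dish",circ(box(C,[.36,-.28,.03],[.44,-.2,.05])))
    for n in("dish_seat","lid_medium"):print(n,[(round(t["confidence"],2),world(p,t["pixel"],z=.052 if "_s" in n else 0).round(4)) for t in tip_of(n,p)[:2]])
E
python3 m.py
```

```text
[ 0.51872845 -0.27533484  0.15692313] [ 0.06111988  0.22772629 -0.61774863] 0.08565768765865082
scene dish [ 0.4037 -0.2411] 0.0616 360
med knob (array([ 0.6649, -0.1901,  0.0544]), array([0.0229, 0.0209, 0.0075]), 90) garlic in dish (array([ 0.3881, -0.2397,  0.0397]), array([0.0549, 0.0747, 0.0187]), 203)
dish_seat [(0.9, array([ 0.3905, -0.2501,  0.052 ]))]
lid_medium [(0.85, array([ 0.6705, -0.1894,  0.    ]))]
top dish [0. 0.] 0.0 0Traceback (most recent call last):
  File "m.py", line 13, in <module>
    print("med knob",circ(box(C,[.61,-.24,.05],[.71,-.14,.07])),"garlic in dish",circ(box(C,[.36,-.28,.03],[.44,-.2,.05])))
                                                                                 ~~~~^^^^^^^^^^^^^^^^^^^^^^^^^^^^^^^^^^^^^
  File "h.py", line 16, in circ
    a=np.percentile(q,3,0);b=np.percentile(q,97,0);return ((a+b)/2).round(4),(b-a).round(4),len(q)
    return _quantile_unchecked(
        a, q, axis, out, overwrite_input, method, keepdims, weights)
    return _ureduce(a,
                    func=_quantile_ureduce_func,
    ...<5 lines>...
                    overwrite_input=overwrite_input,
                    method=method)
    r = func(a, **kwargs)
    result = _quantile(arr,
                       quantiles=q,
    ...<2 lines>...
                       out=out,
                       weights=wgt)
    slices_having_nans = np.isnan(arr[-1, ...])
                                  ~~~^^^^^^^^^
IndexError: index -1 is out of bounds for axis 0 with size 0
```

View pics/scene6.png

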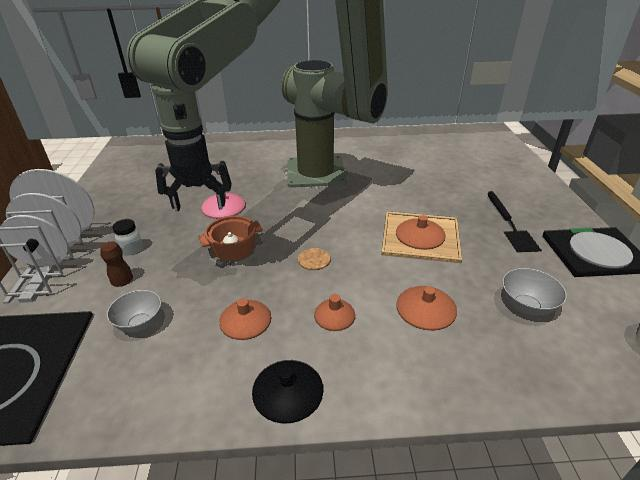

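Garlic is in the dish (231,239). Going to the medium lid (245,318).

Emit:
{"name": "apply_moves", "arguments": {
  "increments": "1 0.3 -0.176 0 0; 1 0.3 -0.176 0 0; 1 0.3 -0.176 0 0; 1 0.3 -0.176 0 0; 1 0 0 0.25 0; 1 0 0 0.25 0; 1 0 0 0.25 0; 1 0 0 0.25 0; 1 0 0 0 0; 1 0 0 0 0"
}}

```text
t: 18.38
ee_pos: [0.6537, -0.1882, 0.0357]
orientation: [-179.9, 0.3, -0.0]
ft_force: [0.2, 0.3, -0.3]
width: 0.0853
grip_force: 0.0
```

```bash
sed -i 's/^    print("med knob".*$/    print(len(box(C,[.36,-.28,.03],[.44,-.2,.05])))/' m.py; python3 m.py
```

```text
[ 0.65365357 -0.18823499  0.03570302] [ 0.20920892  0.28883914 -0.31543332] 0.08530921126377922
scene dish [ 0.4045 -0.241 ] 0.0618 104
0
dish_seat [(0.71, array([0.4024, 0.4866, 0.052 ]))]
lid_medium [(0.81, array([ 0.6616, -0.1918,  0.    ]))]
top dish [ 0.4    -0.2429] 0.0603 357
188
dish_seat [(0.97, array([ 0.399 , -0.2513,  0.052 ]))]
lid_medium [(0.92, array([ 0.6552, -0.1947,  0.    ]))]
```

Emit:
{"name": "apply_moves", "arguments": {
  "increments": "1 0 0.02 0.1 0; 1 0 0 0.1 0; 1 0 0 0.05 0; 1 0 0 0 0; 1 0 0 0 0; 1 0 0 0 0"
}}

```text
t: 19.18
ee_pos: [0.6566, -0.1913, 0.007]
orientation: [-180.0, 0.0, 0.0]
ft_force: [-0.1, -0.3, -0.1]
width: 0.0855
grip_force: 0.0
```

```bash
python3 - <<'E'
from h import *
for i in range(4):
    p=read_camera("scene"); print(observe()["ee_pos"].round(4))
C=cloud(p);m=((C>[.6,-.3,.04])&(C<[.72,-.08,.11])).all(-1);q=C[m];px=p["pixels"][m].astype(int)
d=px.max(-1)-px.min(-1)<20
for lo,hi in((-.27,-.212),(-.17,-.11)):
    k=d&(q[:,1]>lo)&(q[:,1]<hi); print(np.percentile(q[k],[2,50,98],axis=0).round(3).tolist(),k.sum())
k=px[:,2]>1.6*px[:,1];print("knob",circ(q[k]))
E
```

```text
[ 0.657  -0.1915  0.0076]
[ 0.6572 -0.1916  0.0078]
[ 0.6573 -0.1916  0.008 ]
[ 0.6572 -0.1916  0.0081]
[[0.648, -0.264, 0.057], [0.666, -0.242, 0.097], [0.672, -0.232, 0.109]] 238
[[0.648, -0.152, 0.06], [0.666, -0.142, 0.1], [0.672, -0.119, 0.109]] 228
knob (array([ 0.6672, -0.1987,  0.0502]), array([0.019 , 0.0387, 0.0178]), 118)
```

Emit:
{"name": "apply_moves", "arguments": {
  "increments": "1 0.05 0 0.05 0; 1 0 0 0.04 0; 1 0 0 0 0; -1 0 0 0 0; -1 0 0 0 0; -1 0 0 0 0; -1 0 0 0 0; -1 0 0 0 0; -1 0 0 0 0; -1 0 0 0 0",
  "grip_force": 50
}}

```text
t: 20.22
ee_pos: [0.6636, -0.1912, -0.0021]
orientation: [-180.0, -0.1, 0.0]
ft_force: [-0.6, 1.7, 5.4]
width: 0.0226
grip_force: 68.1
```

Emit:
{"name": "apply_moves", "arguments": {
  "increments": "-1 0 0 -0.1 0; -1 0 0 -0.25 0; -1 0 0 -0.3 0; -1 0 0 -0.3 0; -1 -0.15 0.03 0 0; -1 -0.25 0.05 0 0; -1 -0.29 0.06 0 0; -1 -0.3 0.06 0 0; -1 -0.3 0.06 0 0; -1 -0.3 0.06 0 0"
}}

```text
t: 21.05
ee_pos: [0.4695, -0.2298, 0.1102]
orientation: [-180.0, 0.1, 0.1]
ft_force: [-0.5, -0.4, -2.1]
width: 0.0227
grip_force: 67.0
```

Emit:
{"name": "apply_moves", "arguments": {
  "increments": "-1 -0.3 0.06 0 0; -1 -0.2 0.04 0 0; -1 -0.09 0.01 0 0; -1 0 0 0 0; -1 0 0 0.12 0; -1 0 0 0.12 0; -1 0 0 0 0; -1 0 0 0 0; -1 0 0 0 0; -1 0 0 0 0"
}}

```text
t: 21.88
ee_pos: [0.4024, -0.2437, 0.0828]
orientation: [179.9, -0.1, 0.1]
ft_force: [-0.3, -0.3, -1.4]
width: 0.0226
grip_force: 67.0
```

```bash
cat > n.py <<'E'
from h import *
for c in ("scene","top"):
    p=read_camera(c);s=observe();print(c,s["ee_pos"].round(4),s["orientation"].round(2),s["ft_force"].round(2),s["width"].round(4))
    C=cloud(p);px=p["pixels"].astype(int);red=px[...,2]>1.6*px[...,1]
    m=red&((C>[.3,-.35,.07])&(C<[.5,-.14,.16])).all(-1)
    q=C[m];print("lid extents",np.percentile(q,[1,99],axis=0).round(4).tolist(),len(q))
    z=np.percentile(q[:,2],3);print("edge z",z.round(4),"knob",circ(q[q[:,2]>z+.034]) if (q[:,2]>z+.034).any() else None)
cv2.imwrite("pics/s7.png",cv2.resize(read_camera("scene")["pixels"][120:280,140:320],None,fx=4,fy=3.75,interpolation=cv2.INTER_CUBIC)[:600])
E
python3 n.py
```

```text
Traceback (most recent call last):
  File "n.py", line 3, in <module>
    p=read_camera(c);s=observe();print(c,s["ee_pos"].round(4),s["orientation"].round(2),s["ft_force"].round(2),s["width"].round(4))
                                                                                                               ^^^^^^^^^^^^^^^^
AttributeError: 'float' object has no attribute 'round'
```

```bash
sed -i 's/,s\["width"\].round(4)//' n.py; python3 n.py
```

```text
scene [ 0.402  -0.2436  0.0827] [ 1.7993e+02 -8.0000e-02  6.0000e-02] [ 0.64  0.46 -2.24]
lid extents [[0.3787, -0.2924, 0.0865], [0.4591, -0.1921, 0.1429]] 944
edge z 0.0881 knob (array([ 0.4056, -0.2507,  0.1383]), array([0.0206, 0.0364, 0.0309]), 102)
top [ 0.4019 -0.2435  0.0826] [ 1.7995e+02 -6.0000e-02  5.0000e-02] [-0.59 -0.14 -2.2 ]
lid extents [[0.3482, -0.2782, 0.0854], [0.4517, -0.1905, 0.1159]] 360
edge z 0.0883 knob None
```

View pics/s7.png

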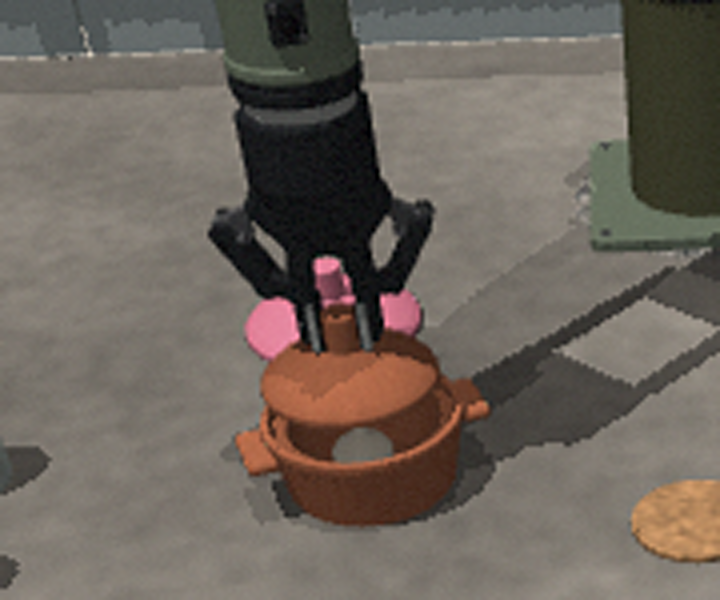

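Emit:
{"name": "apply_moves", "arguments": {
  "increments": "-1 0 -0.007 0.06 0; -1 0 0 0.06 0; -1 0 0 0.04 0; -1 0 0 0.03 0; -1 0 0 0 0; -1 0 0 0 0; -1 0 0 0 0"
}}

```text
t: 22.67
ee_pos: [0.4013, -0.2424, 0.059]
orientation: [180.0, -0.0, 0.0]
ft_force: [0.7, 0.3, -1.9]
width: 0.0227
grip_force: 67.0
```

Emit:
{"name": "apply_moves", "arguments": {
  "increments": "-1 0 0 0.03 0; -1 0 0 0.03 0; -1 0 0 0 0; -1 0 0 0 0; -1 0 0 0 0"
}}

```text
t: 23.08
ee_pos: [0.4011, -0.2423, 0.0518]
orientation: [-180.0, 0.0, 0.0]
ft_force: [0.4, 0.9, -2.3]
width: 0.0226
grip_force: 67.0
```

Emit:
{"name": "apply_moves", "arguments": {
  "increments": "-1 0 0 0.015 0; -1 0 0 0.01 0; -1 0 0 0.005 0; -1 0 0 0 0; -1 0 0 0 0"
}}

```text
t: 23.5
ee_pos: [0.4015, -0.2427, 0.0499]
orientation: [180.0, -0.0, 0.0]
ft_force: [-4.1, 2.7, 8.7]
width: 0.0228
grip_force: 69.5
```

Seated on the ledge at the expected height (contact 8.7 N). Releasing slowly and retreating.

Emit:
{"name": "apply_moves", "arguments": {
  "increments": "-0.2 0 0 0 0; -0.2 0 0 0 0; 0.3 0 0 0 0; 1 0 0 0 0; 1 0 0 0 0; 1 0 0 0 0; 1 0 0 -0.1 0; 1 0 0 -0.2 0; 1 0 0 -0.3 0; 1 0 0 -0.3 0"
}}

```text
t: 24.33
ee_pos: [0.4, -0.2413, 0.1561]
orientation: [-179.9, 0.2, 0.0]
ft_force: [1.2, -1.0, 0.0]
width: 0.0854
grip_force: 0.0
```

Emit:
{"name": "apply_moves", "arguments": {
  "increments": "1 0 -0.3 -0.3 0; 1 0 -0.3 0 0; 1 0 -0.3 0 0; 1 0 -0.3 0 0; 1 0 -0.3 0 0; 1 0 0 0 0; 1 0 0 0 0; 1 0 0 0 0"
}}

```text
t: 25.0
ee_pos: [0.4012, -0.0692, 0.1858]
orientation: [180.0, -0.0, 0.1]
ft_force: [-1.4, -0.2, -0.6]
width: 0.0851
grip_force: 0.0
```

```bash
python3 - <<'E'
from h import *
for c in ("scene","top"):
    p=read_camera(c);C=cloud(p)
    print(c,"knobtop",circ(box(C,[.36,-.29,.101],[.45,-.2,.125])))
    q=box(C,[.36,-.29,.06],[.45,-.2,.12]);r=np.linalg.norm(q[:,:2]-[.402,-.242],axis=1)
    q=q[(r>.018)&(r<.045)]
    # dome height symmetry
    for a,n in((0,"x"),(1,"y")):
        m=[.402,-.242][a];print(n,q[q[:,a]<m-.015][:,2].mean().round(4),q[q[:,a]>m+.015][:,2].mean().round(4))
    print("tray lid",circ(box(C,[.34,.2,.053],[.45,.32,.075])))
p=read_camera("scene");cv2.imwrite("pics/s8.png",cv2.resize(p["pixels"][180:330,180:480],None,fx=2.6,fy=2.6,interpolation=cv2.INTER_CUBIC))
E
```

```text
scene knobtop (array([ 0.4064, -0.2432,  0.1061]), array([0.0204, 0.0222, 0.0086]), 62)
x 0.0742 0.0738
y 0.0747 0.0737
tray lid (array([0.3939, 0.2605, 0.0593]), array([0.0231, 0.0205, 0.0107]), 64)
top knobtop (array([ 0.4006, -0.2445,  0.1081]), array([0.021 , 0.0211, 0.0119]), 66)
x 0.0753 0.0747
y 0.0757 0.0737
tray lid (array([0.3915, 0.2596, 0.0651]), array([0.0189, 0.0211, 0.0169]), 62)
```

View pics/s8.png

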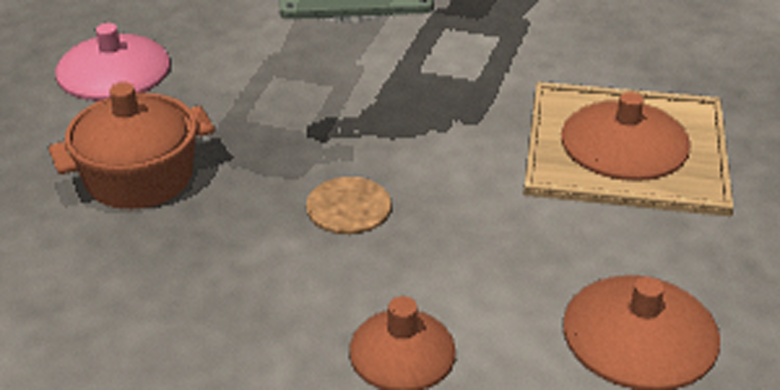

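The medium lid sits level inside the rim (crop 130,130), knob top at about 0.108 m as expected, and the oversized lid is flat in the tray (crop 627,140). Handing in.

```bash
python3 -c "
from plant import bot
print(bot.hand_in())"
```

```text
the job is handed in; nothing more can be done
None
```

The job is handed in, though no verdict came back: the oversized lid lies flat in the tray, the garlic is in the dish, and the medium lid sits level on the ledge, finished at about 25 s after two empty grasps on the first lid.

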